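# Clip the parked roller support into the bend fixture

## Robot

A 6-joint arm with a two-finger parallel gripper is mounted at the origin on a cart in front of the work surface, level with it; the furniture and walls round the work are solid. World frame = base frame: x ahead of the robot, y to its left, z up, the work surface at z = 0. Lengths are in m, angles in degrees, forces in N, time in s.
With the tool pointing down it reaches from about 0.35 to 0.875 m from the base axis. Payload 4.2 kg.
Tool frame: the origin (TCP) lies midway between the tips of the shut fingers; the grasp point (between the pads) lies 19 mm behind it; z points along the fingers, y is the line along which they close (so a half turn about z gives the same grasp; the last joint's range is limited). The gripper opens to 87 mm and grips with 3 to 60 N. Pads are 19 mm wide; open, the fingers measure 117 mm over their backs; the gripper's body (75 mm by 190 mm) begins 51 mm behind the grasp point.
Start: joints at [84.947, 22.042, 0.453, 0, -68.411, -14.817], TCP at [0.212, 0.588, 0.223] pointing down, gripper open.
Joint ranges: [-179.83, 179.83], [-69.29, 118.12], [-61.27, 80.66], [-181.25, 117.63], [-171.15, -9.14], [-177.46, 177.46]. Speed limits (degrees/s): [159.86, 159.86, 180, 180, 180, 180].

## Interface

Orientations are given as a 3x3 rotation matrix whose columns are the frame's x, y, z axes.
In Python, from workcell import manip, camera gives the robot as it stands. Calls block until the motion is done:
- manip.move_pose(position, orientation): joint-space move of the TCP to a pose.
- manip.move_straight(position, ori=None, rate=0.15, force_limit=None): straight line of the TCP; ori=None keeps the orientation; rate is the mean speed in m/s. With force_limit (N) it stops when the force on the tool has changed by that much, and returns True; else False.
- manip.move_j(angles): joint-space move.
- manip.move_gripper(opening, newtons=None): finger opening in m; newtons is the grip in N (None keeps the last); returns when the fingers have stopped.
- manip.sleep(seconds).
- manip.inverse_kinematics(position, orientation): joint angles nearest the present ones, or None.
- manip.get_obs(): the state.
- camera(name): name is "scene" or "side" or "wrist"; returns a dict with "color" (480x640x3 uint8, blue, green, red), "z_map" (480x640 float32, m along the optical axis (not along the pixel's ray), 0 where there is no reading), "fx", "fy", "cx", "cy" (pixels), "D" ([k1, k2, p1, p2, k3] as OpenCV has them; the pictures are not rectified), "view" (4x4, takes a point from world to camera coordinates); the wrist camera has in their place "mount" (4x4, takes a point from camera to tool coordinates, whose origin is the TCP and whose axes are the flange's). Camera axes: x right, y up, looking along -z (the intrinsics and any distortion apply to the point x, -y, -z); pixel columns grow to the right and rows downward; lengths in m; the calibration is good to about 2 mm. A picture is of the moment at which its call begins: read the wrist's pose just before it.
A pose or a line that the arm cannot do raises manip.IKError and nothing moves.
- manip.sign_off(): hands the job in; it is judged then, once.
The state is a dict: "clock": time; "qpos": joint angles; "qd": joint speeds; "joint_torque": joint torques, N m; "eef_pos": TCP position; "tcp_rot": TCP orientation; "force": force on the tool from outside, world axes, zero at the start; "wrist_torque": the same for the moment, N m; "width": finger opening in m; "grip_force": force on a finger pad.
Only numpy, scipy, OpenCV 4.12 (cv2) and the standard library are available. Lean on these libraries where they do the work, as an engineer would, in place of code of your own. Each camera call takes 0.05 s, during which the arm holds its last target. There are 200 camera calls.

## Task

The three-point bend fixture still lacks its right-hand roller support, which is clipped to the parking block. Hold the support's release button in while you draw it straight up off the block, then set it in the free socket of the fixture's right-hand carriage, button outward: feel your way in without forcing it, as the carriage is only roughly at its mark, press it fully home against the ejector spring and let go, so that the latch catches and it stays down. Leave the loading nose clipped on the block and everything else where it is.

Things in the scene. Friction and masses are not known exactly. Their poses are not given: they have to be found in the camera images.
- support_grip (a point): roller support: dark steel block 32 mm (x) by 34 mm (y), 34 mm high, a bright steel roller (12 mm thick, 40 mm long) along x on top, 48 mm high in all above its shoulder (the block's underside). This point is on its vertical axis, 23 mm above the shoulder, level with the middle of the button; z up, button on the -y face. 0.2 to 0.3 kg. In the front or the rear socket of the parking block
- support: the same support; origin on its axis in the plane of the shoulder. Below hangs a tongue 20 x 22 mm (x, y), 18 mm long, its last 5 mm tapered 1.5 mm a side. A latch hook moves with the button; it stands 3 mm out of the tongue's -y face, 8 to 15 mm below the shoulder, flat on top, ramped below. While clipped in, the ejector holds the shoulder 1 mm above the rim
- support_button (a joint): release button, 0 m = out (latch out), 0.004 m = in, flush with the block; the latch lets go from 0.003 on. Ribbed aluminium pad on the -y face, 18 mm wide, 13 to 33 mm above the shoulder, standing 4 mm out. Spring 3 N at first, 8 N fully in, some 3 N more under the ejector's load: gripping the pad and the opposite face with about 20 N holds it in
- span_mark (a point): the span mark: where the free socket's mouth should be, in its rim's plane, 34 mm above the bench; x across the fixture, y along it to the left support, z up. The socket itself is off it by up to 5 mm either way along y (0 along x), as its carriage was clamped by eye. Opening 21 x 23 mm (x, y), 1.5 mm chamfer: 0.5 mm play a side. A fitted support has these axes, button to -y (outward)
- fixture_ejector (a joint): sprung plate in the free socket that lifts the support: 0.006 m = free, 12 mm below the rim, where an entering tongue meets it (3 N); 0 = pressed down by a support that is home (7 N), shoulder on the rim. Only there can the hook swing out under the lip; 1 mm higher it cannot, and a support let go unlatched is lifted about 5 mm
- fixture: lower beam of the bend fixture, fixed, steel, 58 mm (x) by 194 mm (y), 10 mm high; origin under its middle. On it two span carriages (68 mm by 46 mm), each with a socket, rim 34 mm high, about 62 mm from the middle: the left (+y) already carries a roller support, the right (-y) has the free socket, with a window for the hook in its outer (-y) side. Both are clamped and do not slide
- parking: parking block, fixed, aluminium, 104 mm (x) by 62 mm (y), rims 34 mm high; origin under its middle; two sockets with ejectors like the fixture's, centres 27 mm before (-x) and behind (+x) the middle. Both heads are clipped in with their buttons to its -y; squeezing a button in lets the ejector lift the head
- nose: the loading nose in the parking block's other socket: the same block and button, but with a tall wedge on top that ends in a rounded edge 59 mm above its shoulder; origin on its axis in the plane of its shoulder. To be left alone
- bearing: ball bearing 35 mm across, 11 mm high, lying on the bench; bystander
- bend_bar: steel bar 42 x 100 x 16 mm lying on the bench; bystander
- hex_key: hex key 88 mm long, lying on the bench; bystander
- loupe: hand loupe 34 x 67 x 12 mm, lying on the bench; bystander
- weight: brass test weight 38 mm across, 70 mm high, standing on the bench; bystander

How it is judged (in metres and radians):
On the way:
1. the roller support is drawn off the parking block, its tongue clear of the socket, still over the block (z of support_grip in the frame of parking above 0.077 m and y of support_grip in the frame of parking between -0.05 and 0.05 m), for 0.05 s.
At the end, for the whole second after the job is handed in: the roller support is clipped into the right-hand carriage of the fixture: within 2 mm across and 7.5 mm along the beam of the span mark, upright and square within 4 degrees, shoulder at most 2.5 mm above the rim, latch out (button within 1.3 mm of its rest), released and at rest (x of support_grip in the frame of span_mark between -0.002 and 0.002 m and y of support_grip in the frame of span_mark between -0.0075 and 0.0075 m and z of support_grip in the frame of span_mark between 0.021 and 0.0255 m and angle between the y axis of support_grip and the y axis of span_mark, either way round below 0.07 rad and angle between support_grip's own z axis and vertical below 0.07 rad and value of joint support_button below 0.0013 m and linear speed of support below 0.02 m/s); the robot touches nothing.
It fails at once if the support is forced: more than 50 N between it and the parking block (pulled against its latch) or 40 N between it and the fixture (jammed) (contact force between support and parking above 50 N or contact force between support and fixture above 40 N).
It fails at once if the loading nose is lifted or shifted by more than 4 mm (distance of nose from where it was at the start of the episode above 0.004 m).
It fails at once if the bearing, bend bar, hex key, loupe or weight is pushed more than 15 mm (distance of any of bearing, bend_bar, hex_key, loupe, weight from where it was at the start of the episode above 0.015 m).
It also fails if it takes over 64 s, if anything falls off the work surface, if the arm or the gripper's body presses on something with over 40 N, if the wrist force passes 120 N, or if a joint passes its speed limit or range.

## Working session

There is one attempt and no reset: what is moved stays moved. The work goes in short steps, each a Python script; the robot and the scene stay as the last script left them, time stands still between calls to the robot, and variables do not carry over. Pictures are saved under pics/ and viewed, at most 10 in all, crops included, and the job is handed in when it is done.

```bash
ls; mkdir -p pics
cat > h.py <<'E'
import numpy as np, cv2, pickle
from workcell import manip, camera
def grab(name, tag):
    o=manip.get_obs(); c=camera(name)
    if 'mount' in c:
        T=np.eye(4); T[:3,:3]=np.array(o['tcp_rot']).reshape(3,3); T[:3,3]=o['eef_pos']
        c['c2w']=T@np.array(c['mount'])
    else: c['c2w']=np.linalg.inv(np.array(c['view']))
    c=dict(c); pickle.dump(c,open(f'pics/{tag}.pkl','wb')); cv2.imwrite(f'pics/{tag}.png',c['color']); return c
def load(tag): return pickle.load(open(f'pics/{tag}.pkl','rb'))
def rays(c,uv):
    K=np.array([[c['fx'],0,c['cx']],[0,c['fy'],c['cy']],[0,0,1]],float)
    p=cv2.undistortPoints(np.array(uv,float).reshape(-1,1,2),K,np.array(c['D'],float)).reshape(-1,2)
    d=np.c_[p[:,0],-p[:,1],-np.ones(len(p))]
    return c['c2w'][:3,3], d@c['c2w'][:3,:3].T
def plane(c,uv,z):
    o,d=rays(c,uv); return o+d*((z-o[2])/d[:,2])[:,None]
def depth(c,uv):
    o,d=rays(c,uv); z=np.array([np.median(c['z_map'][int(v)-1:int(v)+2,int(u)-1:int(u)+2]) for u,v in uv]); return o+d*z[:,None]
def cloud(c):
    v,u=np.mgrid[0:480,0:640]; uv=np.c_[u.ravel(),v.ravel()]; o,d=rays(c,uv)
    return (o+d*c['z_map'].reshape(-1,1)).reshape(480,640,3)
def project(c,P):
    M=np.linalg.inv(c['c2w']); q=np.atleast_2d(P)@M[:3,:3].T+M[:3,3]; q=np.c_[q[:,0],-q[:,1],-q[:,2]]
    K=np.array([[c['fx'],0,c['cx']],[0,c['fy'],c['cy']],[0,0,1]],float)
    return cv2.projectPoints(q,np.zeros(3),np.zeros(3),K,np.array(c['D'],float))[0].reshape(-1,2)
E
python3 - <<'E'
from h import *
for n in ['scene','side','wrist']:
    c=grab(n,n); print(n,c['c2w'].round(3).tolist(),c['fx'],c['D'])
print(manip.get_obs())
E
```

```text
pics
scene [[0.775, 0.337, -0.534, -0.028], [-0.632, 0.415, -0.654, -0.796], [0.001, 0.845, 0.535, 0.609], [0.0, 0.0, 0.0, 1.0]] 569.2964469048079 [0.02775045 0.         0.         0.         0.        ]
side [[-0.992, 0.062, -0.112, 0.428], [-0.127, -0.367, 0.922, 0.79], [0.016, 0.928, 0.371, 0.433], [0.0, 0.0, 0.0, 1.0]] 504.77397411241293 [-0.1345185  0.         0.         0.         0.       ]
wrist [[-0.341, 0.911, 0.232, 0.275], [-0.94, -0.33, -0.082, 0.566], [0.002, -0.247, 0.969, 0.383], [0.0, 0.0, 0.0, 1.0]] 333.87093636468876 [0.00559923 0.         0.         0.         0.        ]
{'clock': 0.15, 'qpos': array([ 8.49450827e+01,  2.20797486e+01,  3.99660443e-01, -2.07210378e-02,
       -6.84103041e+01, -1.48133421e+01]), 'qd': array([ 0.04218316, -0.26799968,  0.24905175,  0.11753172, -0.01475023,
        0.12153971]), 'joint_torque': array([ 4.46826816e-04, -3.91049051e+01,  1.87586671e+01,  4.22229856e+00,
        1.23672641e-02, -1.35706723e-04]), 'eef_pos': array([0.21227711, 0.58738219, 0.22173283]), 'tcp_rot': array([[ 9.40431240e-01, -3.39983614e-01, -4.73974960e-04],
       [-3.39983935e-01, -9.40429979e-01, -1.54185436e-03],
       [ 7.84649548e-05,  1.61115188e-03, -9.99998699e-01]]), 'force': array([ 0.71467272,  0.01330976, -0.90955771]), 'wrist_torque': array([-0.04750091, -0.00121503, -0.01200973]), 'grip_force': 0.0, 'width': 0.08710766650023884}
```

View pics/scene.png

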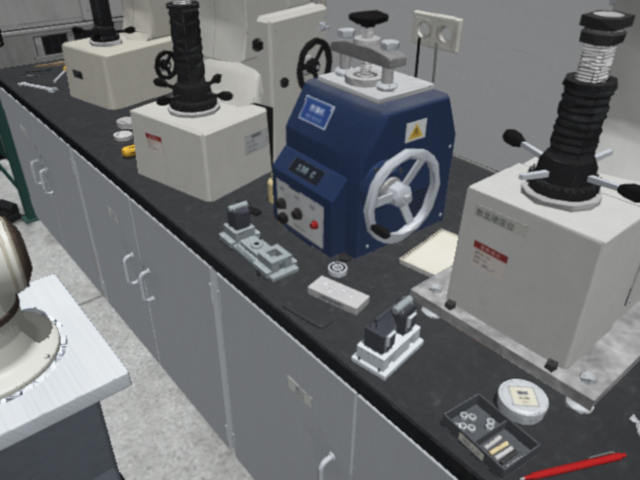

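View pics/side.png

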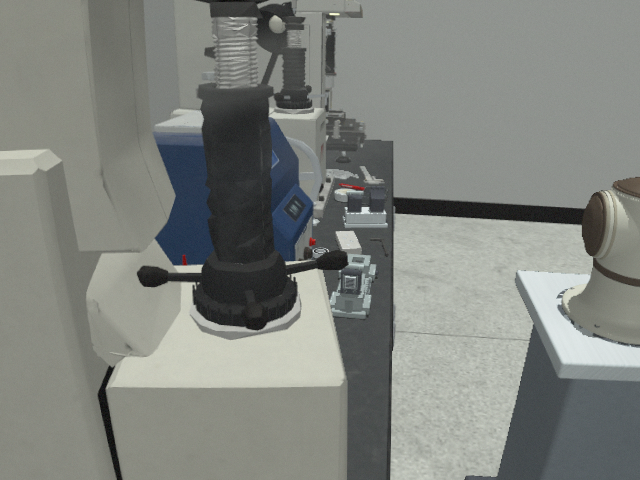

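The scene view shows the fixture at about (258,245), with its left support at (238,213), the parking block at (388,345), and the bar and bearing between them. I'll zoom into both fixtures and get depth points.

Run:
```python
from h import *
c=load('scene')
a=cv2.resize(c['color'][285:385,340:440],(400,400),interpolation=cv2.INTER_CUBIC)
b=cv2.resize(c['color'][190:290,210:310],(400,400),interpolation=cv2.INTER_CUBIC)
cv2.imwrite('pics/crop1.png',np.hstack([a,b]))
uv=[(385,325),(405,310),(388,355),(238,213),(270,258),(258,250),(338,293),(338,268),(307,313)]
print(depth(c,uv).round(3)); print(project(load('wrist'),depth(c,uv)).round())
```

```text
[[ 0.442 -0.387  0.081]
 [ 0.494 -0.378  0.076]
 [ 0.44  -0.4    0.034]
 [ 0.465  0.025  0.072]
 [ 0.453 -0.094  0.036]
 [ 0.463 -0.04   0.022]
 [ 0.496 -0.229  0.017]
 [ 0.557 -0.161  0.005]
 [ 0.434 -0.223  0.002]]
[[ 2214.  -981.]
 [ 2245. -1148.]
 [ 1773.  -706.]
 [ 1053.  -465.]
 [ 1140.  -440.]
 [ 1008.  -384.]
 [ 1338.  -598.]
 [ 1193.  -634.]
 [ 1230.  -418.]]
```

View pics/crop1.png

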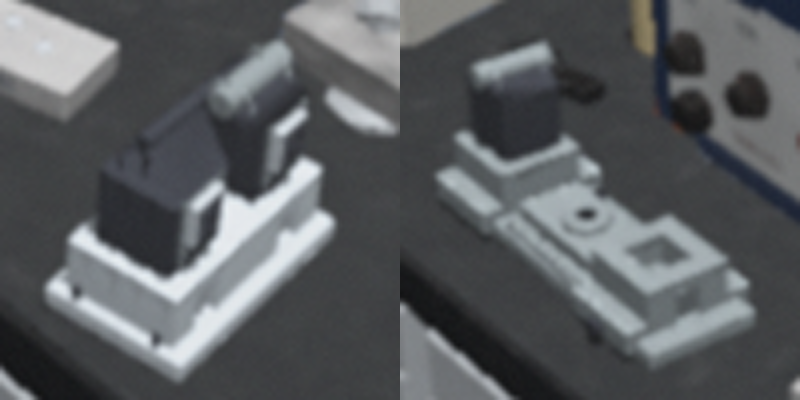

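Zoomed crop: the roller support (bright roller at about (402,305)) sits in the rear socket and the nose is in front at (380,330). The free socket is at about (375,255) in the fixture. Next I'll take closer wrist views, after checking for tall obstacles.

Run:
```python
from h import *
c=load('scene'); P=cloud(c).reshape(-1,3)
P=P[(c['z_map'].ravel()>0)]
for n,(x,y) in dict(park=(.466,-.385),fix=(.463,-.035)).items():
    s=(abs(P[:,0]-x)<.3)&(abs(P[:,1]-y)<.2)&(P[:,2]>.12)
    q=P[s]; print(n,'tall pts min x',q[:,0].min() if len(q) else None, [ (round(float(yb),2), round(float(q[abs(q[:,1]-yb)<.02,0].min()),3)) for yb in np.arange(y-.18,y+.2,.04) if (abs(q[:,1]-yb)<.02).any()])
    m=(abs(P[:,0]-x)<.12)&(abs(P[:,1]-y)<.14)&(abs(P[:,2]-.034)<.004)
    print(cv2.minAreaRect(P[m][:,:2].astype(np.float32)), m.sum())
R=np.array([[1,0,0],[0,-1,0],[0,0,-1.]])
for p in [(.47,-.385,.3),(.49,-.385,.04),(.463,-.1,.04),(.463,-.1,.25)]:
    for s in (1,-1):
        Q=R@np.diag([s,s,1]); print(p,s,np.round(manip.inverse_kinematics(p,Q),1))
```

```text
park tall pts min x 0.5568677877124368 [(-0.56, 0.59), (-0.52, 0.59), (-0.48, 0.581), (-0.44, 0.581), (-0.4, 0.585), (-0.36, 0.591), (-0.28, 0.562), (-0.24, 0.557), (-0.2, 0.557)]
((0.49855276942253113, -0.42526698112487793), (0.15332123637199402, 0.20269761979579926), 1.2211698293685913) 1011
fix tall pts min x 0.5568677877124368 [(-0.21, 0.557), (-0.17, 0.595), (-0.13, 0.561), (-0.09, 0.562), (-0.05, 0.564), (-0.01, 0.564), (0.03, 0.566), (0.07, 0.568)]
((0.516632080078125, -0.03360079973936081), (0.1953529268503189, 0.13791395723819733), 87.7623519897461) 782
(0.47, -0.385, 0.3) 1 [-24.1  18.    5.5   0.  -77.5 114.1]
(0.47, -0.385, 0.3) -1 [-24.1  18.    5.5   0.  -77.5 -65.9]
(0.49, -0.385, 0.04) 1 [-23.3  32.  -12.1   0.  -45.9 113.3]
(0.49, -0.385, 0.04) -1 [-23.3  32.  -12.1   0.  -45.9 -66.7]
(0.463, -0.1, 0.04) 1 [  7.5  20.7 -33.6   0.  -35.7  82.5]
(0.463, -0.1, 0.04) -1 [  7.5  20.7 -33.6   0.  -35.7 -97.5]
(0.463, -0.1, 0.25) 1 [  7.5   5.9 -17.3   0.  -66.8  82.5]
(0.463, -0.1, 0.25) -1 [  7.5   5.9 -17.3   0.  -66.8 -97.5]
```

Run:
```python
from h import *
for n in ('scene','side'):
    c=load(n); P=cloud(c).reshape(-1,3)[c['z_map'].ravel()>0]
    q=P[(P[:,2]>.12)&(P[:,0]>.1)&(P[:,0]<.9)]
    print(n,[(round(float(y),2),round(float(q[abs(q[:,1]-y)<.04,0].min()),3)) for y in np.arange(-.5,.8,.08) if (abs(q[:,1]-y)<.04).any()])
R=np.array([[-1,0,0],[0,1,0],[0,0,-1.]])
o=manip.get_obs()
manip.move_straight([.36,.05,.28],ori=R,rate=.3)
manip.move_straight([.40,-.06,.22],rate=.3)
grab('wrist','f1')
manip.move_straight([.44,-.13,.22],rate=.25)
grab('wrist','f2')
manip.move_straight([.42,-.36,.27],rate=.3)
grab('wrist','p1')
manip.move_straight([.47,-.40,.25],rate=.3)
grab('wrist','p2')
print(manip.get_obs()['clock'])
cv2.imwrite('pics/m.png',cv2.resize(np.vstack([np.hstack([load('f1')['color'],load('f2')['color']]),np.hstack([load('p1')['color'],load('p2')['color']])]),(800,600),interpolation=cv2.INTER_AREA))
```

```text
scene [(-0.5, 0.581), (-0.42, 0.584), (-0.34, 0.593), (-0.26, 0.557), (-0.18, 0.558), (-0.1, 0.561), (-0.02, 0.564), (0.06, 0.567), (0.14, 0.877), (0.22, 0.488), (0.3, 0.459), (0.38, 0.449), (0.46, 0.447), (0.62, 0.261), (0.7, 0.28)]
side [(-0.5, 0.589), (-0.42, 0.584), (-0.34, 0.593), (-0.26, 0.558), (-0.18, 0.558), (-0.1, 0.563), (-0.02, 0.565), (0.06, 0.568), (0.22, 0.491), (0.3, 0.461), (0.38, 0.455), (0.46, 0.449), (0.54, 0.647)]
5.6667
```

View pics/m.png

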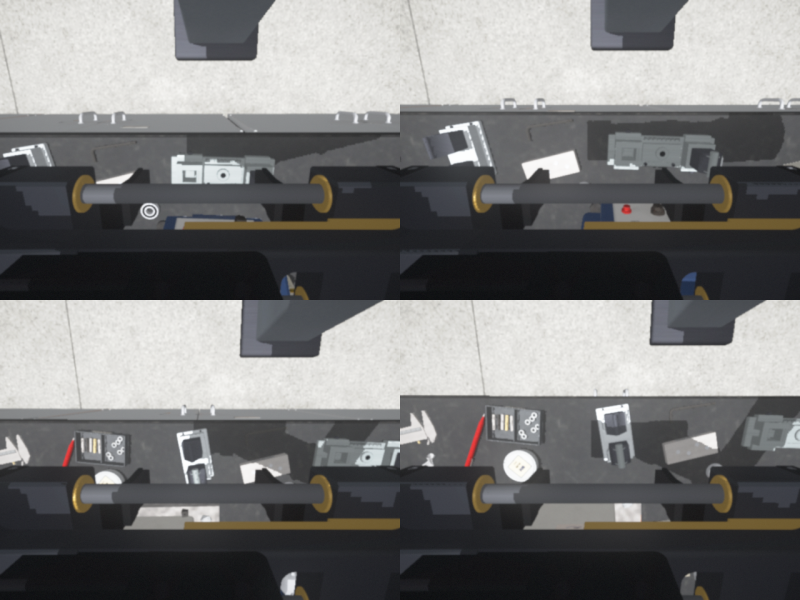

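Wrist views: the parking block is in the lower right panel at about (615,435), with the nose at (613,420) and the roller at (620,455). The fixture is in the upper right panel, with the free socket at (630,150) and the left support at (708,158). I'll take closer views with parallax, using the same relative pose for both.

Run:
```python
from h import *
manip.move_straight([.51,-.41,.20],rate=.25); manip.sleep(.2); grab('wrist','p3')
manip.move_straight([.51,-.36,.20],rate=.25); manip.sleep(.2);grab('wrist','p4')
manip.move_straight([.46,-.33,.25],rate=.3)
manip.move_straight([.49,-.13,.20],rate=.3); manip.sleep(.2);grab('wrist','f3')
manip.move_straight([.49,-.07,.20],rate=.25); manip.sleep(.2);grab('wrist','f4')
print(manip.get_obs()['clock'])
a=load('p4');b=load('f3')
pp=project(a,[.49,-.38,.05])[0];ff=project(b,[.46,-.1,.034])[0];print(pp,ff)
def crop(c,p,w):
    u,v=int(p[0]),int(p[1]); u=min(max(u,w),640-w); v=min(max(v,w),480-w)
    print(u-w,v-w); return cv2.resize(c['color'][v-w:v+w,u-w:u+w],(400,400),interpolation=cv2.INTER_CUBIC)
cv2.imwrite('pics/m2.png',np.hstack([crop(a,pp,80),crop(b,ff,80)]))
```

```text
9.0667
[301.08570846 207.54361852] [353.63809868 194.73422065]
221 127
273 114
```

View pics/m2.png

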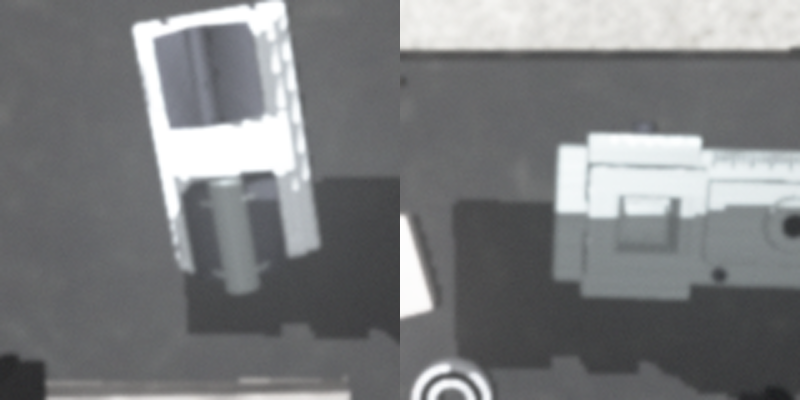

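The left crop shows the roller running from (226,182) to (243,292), with the block yawed about 9°. The right crop shows the free socket opening centred at about (648,222), nearly square to the image. I'll measure these numerically from the two views.

Run:
```python
from h import *
def tri(c1,u1,c2,u2):
    o1,d1=rays(c1,[u1]);o2,d2=rays(c2,[u2]);d1=d1[0];d2=d2[0]
    A=np.c_[d1,-d2]; s=np.linalg.lstsq(A,o2-o1,rcond=None)[0]; return (o1+s[0]*d1+o2+s[1]*d2)/2, np.linalg.norm(o1+s[0]*d1-o2-s[1]*d2)
# roller
ctr={}
for t in ('p3','p4'):
    c=load(t);C=cloud(c)
    m=((C[...,2]>.0755)&(C[...,2]<.09)&(abs(C[...,0]-.497)<.035)&(abs(C[...,1]+.378)<.03)&(c['z_map']>0)).astype(np.uint8)
    n,l,st,ce=cv2.connectedComponentsWithStats(m); k=1+np.argmax(st[1:,4]); 
    v,u=np.where(l==k); r=cv2.minAreaRect(np.c_[u,v].astype(np.float32)); ctr[t]=r[0]
    P=C[l==k]; rr=cv2.minAreaRect(P[:,:2].astype(np.float32)); zt=np.percentile(P[:,2],95)
    e=np.linalg.eigh(np.cov(P[:,:2].T))[1][:,1]; e*=np.sign(e[0])
    print(t,'pix',np.round(r,1).tolist() if 0 else r,'world',rr,'ztop',zt,'yaw',np.degrees(np.arctan2(e[1],e[0])),len(P), 'plane',plane(c,[r[0]],.08))
print('roller tri',tri(load('p3'),ctr['p3'],load('p4'),ctr['p4']))
# parking rim bright
for t in ('p3','p4'):
    c=load(t);C=cloud(c); m=(abs(C[...,2]-.034)<.006)&(abs(C[...,0]-.47)<.09)&(abs(C[...,1]+.385)<.07)&(c['z_map']>0)
    P=C[m]; print(t,'rim',cv2.minAreaRect(P[:,:2].astype(np.float32)),np.median(P[:,2]))
for t in ('f3','f4'):
    c=load(t);C=cloud(c); m=(abs(C[...,2]-.034)<.005)&(abs(C[...,0]-.46)<.06)&(abs(C[...,1]+.1)<.05)&(c['z_map']>0)
    P=C[m]; print(t,'rim',cv2.minAreaRect(P[:,:2].astype(np.float32)),np.median(P[:,2]),len(P))
    # low pixels inside -> opening
    p=project(c,[.462,-.1,.034])[0]; print('proj',p)
ims=[]
for t in ('f3','f4'):
    c=load(t); p=project(c,[.462,-.1,.034])[0]; u,v=int(p[0])-25,int(p[1])-25; print(t,u,v)
    ims.append(cv2.resize(c['color'][v:v+50,u:u+50],(400,400),interpolation=cv2.INTER_CUBIC))
cv2.imwrite('pics/m3.png',np.hstack(ims))
```

```text
p3 pix ((371.0756530761719, 220.20620727539062), (46.37742614746094, 21.413158416748047), 83.8844985961914) world ((0.49730345606803894, -0.36707237362861633), (0.03997107595205307, 0.018517443910241127), 8.58011245727539) ztop 0.08267602223807773 yaw 8.878391405889527 678 plane [[ 0.49705486 -0.36764228  0.08      ]]
p4 pix ((314.8846435546875, 220.923095703125), (46.87175750732422, 22.161123275756836), 78.69007110595703) world ((0.49749764800071716, -0.3667919337749481), (0.04024915397167206, 0.019049132242798805), 9.310224533081055) ztop 0.08269202804873181 yaw 9.635857348319878 687 plane [[ 0.49692357 -0.36636416  0.08      ]]
roller tri (array([ 0.49846403, -0.36655935,  0.07247057]), np.float64(0.00013138529454387527))
p3 rim ((0.47075289487838745, -0.37018048763275146), (0.09481318295001984, 0.04823444411158562), 9.2230224609375) 0.033111773397482974
p4 rim ((0.4707438349723816, -0.3703044056892395), (0.0949641540646553, 0.04806974530220032), 9.16324234008789) 0.03303944443389742
f3 rim ((0.46916037797927856, -0.08234812319278717), (0.04616080969572067, 0.044144053012132645), 87.87813568115234) 0.03296506170511168 1624
proj [353.59704794 196.78252195]
f4 rim ((0.4692429304122925, -0.08227112889289856), (0.04595119506120682, 0.0444476343691349), 87.94781494140625) 0.03299260990461822 1621
proj [291.84579161 197.04051788]
f3 328 171
f4 266 172
```

View pics/m3.png

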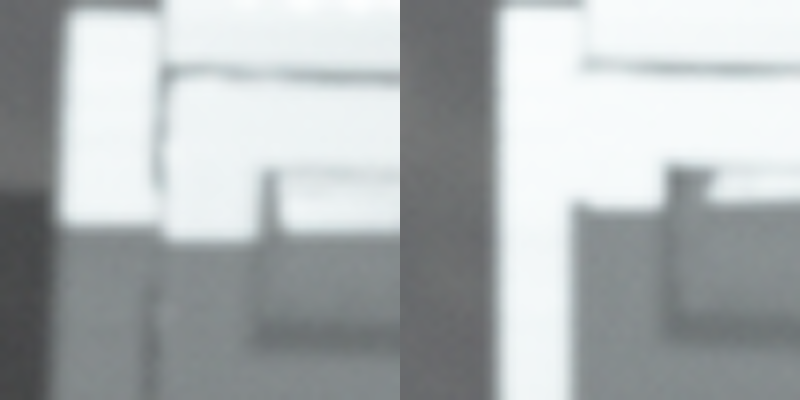

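The crops show the opening's left edge at about f3 px 360.5, top at 192 and bottom at 214; the right edge is cut off. I'll take the edges from gradient profiles in both views and cast rays onto the rim.

Run:
```python
from h import *
R=np.array([[np.cos(a:=np.radians(-2.1)),-np.sin(a)],[np.sin(a),np.cos(a)]])
c0=np.array([.4692,-.0823])
for t in ('f3','f4'):
    c=load(t); g=cv2.cvtColor(c['color'],cv2.COLOR_BGR2GRAY).astype(np.float32); C=c['z_map']
    # sample a rectified rim plane, 0.25mm grid
    s=np.arange(-18,18.01,.5)/1000
    X,Y=np.meshgrid(s,s,indexing='ij'); W=np.c_[np.c_[X.ravel(),Y.ravel()]@R.T+c0,np.full(X.size,.034)]
    uv=project(c,W).astype(np.float32).reshape(X.shape+(2,))
    I=cv2.remap(g,uv[...,0],uv[...,1],cv2.INTER_LINEAR)
    px=I[:,32:41].mean(1); py=I[46:58].mean(0)
    print(t,'along x',[(round(1000*float(a),1),int(b)) for a,b in zip(s,px)][::2]); print('along y',[(round(1000*float(a),1),int(b)) for a,b in zip(s,py)][::2])
    m=(cv2.remap(C,uv[...,0],uv[...,1],cv2.INTER_NEAREST)); o=cloud(c); zz=cv2.remap(o[...,2].astype(np.float32),uv[...,0],uv[...,1],cv2.INTER_NEAREST)
    h=zz<.030; print('hole x',s[np.where(h[:,28:45].mean(1)>.5)[0][[0,-1]]]*1e3,'y',s[np.where(h[28:45].mean(0)>.5)[0][[0,-1]]]*1e3, 'z', np.median(zz[h]))
# left support roller for the beam axis / x check
c=load('f4');C=cloud(c);m=(C[...,2]>.0755)&(C[...,2]<.09)&(abs(C[...,0]-.47)<.04)&(abs(C[...,1]-.04)<.04)&(c['z_map']>0)
P=C[m]; print(len(P), cv2.minAreaRect(P[:,:2].astype(np.float32)) if len(P)>20 else '', np.percentile(P[:,2],95) if len(P) else '')
```

```text
f3 along x [(-18.0, 241), (-17.0, 240), (-16.0, 240), (-15.0, 240), (-14.0, 238), (-13.0, 232), (-12.0, 222), (-11.0, 221), (-10.0, 228), (-9.0, 234), (-8.0, 237), (-7.0, 237), (-6.0, 231), (-5.0, 209), (-4.0, 166), (-3.0, 142), (-2.0, 138), (-1.0, 138), (0.0, 138), (1.0, 136), (2.0, 135), (3.0, 132), (4.0, 131), (5.0, 128), (6.0, 125), (7.0, 118), (8.0, 113), (9.0, 113), (10.0, 117), (11.0, 125), (12.0, 133), (13.0, 135), (14.0, 136), (15.0, 136), (16.0, 135), (17.0, 133), (18.0, 133)]
along y [(-18.0, 135), (-17.0, 136), (-16.0, 136), (-15.0, 137), (-14.0, 135), (-13.0, 131), (-12.0, 126), (-11.0, 120), (-10.0, 119), (-9.0, 118), (-8.0, 118), (-7.0, 118), (-6.0, 119), (-5.0, 119), (-4.0, 120), (-3.0, 119), (-2.0, 119), (-1.0, 118), (0.0, 119), (1.0, 120), (2.0, 119), (3.0, 119), (4.0, 120), (5.0, 120), (6.0, 119), (7.0, 117), (8.0, 115), (9.0, 113), (10.0, 110), (11.0, 111), (12.0, 115), (13.0, 124), (14.0, 130), (15.0, 131), (16.0, 130), (17.0, 130), (18.0, 132)]
hole x [-10.   9.] y [-10.5  11.5] z 0.020203412
f4 along x [(-18.0, 249), (-17.0, 249), (-16.0, 248), (-15.0, 248), (-
[... 392 characters left out ...]
6), (17.0, 136), (18.0, 135)]
along y [(-18.0, 138), (-17.0, 138), (-16.0, 138), (-15.0, 138), (-14.0, 138), (-13.0, 135), (-12.0, 129), (-11.0, 123), (-10.0, 119), (-9.0, 119), (-8.0, 121), (-7.0, 122), (-6.0, 122), (-5.0, 121), (-4.0, 121), (-3.0, 121), (-2.0, 121), (-1.0, 122), (0.0, 122), (1.0, 122), (2.0, 122), (3.0, 122), (4.0, 123), (5.0, 123), (6.0, 123), (7.0, 123), (8.0, 122), (9.0, 122), (10.0, 121), (11.0, 122), (12.0, 123), (13.0, 127), (14.0, 132), (15.0, 134), (16.0, 133), (17.0, 134), (18.0, 135)]
hole x [-10.5  10. ] y [-10.  12.] z 0.020095875
697 ((0.4732096791267395, 0.04077353700995445), (0.018687337636947632, 0.039950981736183167), 87.83216094970703) 0.08242914692594677
```

Numbers check out:
- **Parking:** rim at z 0.033, yaw 9.2°. The support centre from the roller, (.4973,-.3667), and from the block plus 27 mm, (.4974,-.3660), agree.
- **Socket:** (.4688,-.0818), yaw -2.1°, consistent with the left roller.

Now I'll grasp and draw off.

```bash
cat >> h.py <<'E'
def Rz(deg):
    c,s=np.cos(np.radians(deg)),np.sin(np.radians(deg))
    return np.array([[-c,-s,0],[-s,c,0],[0,0,-1.]])
def st(t):
    o=manip.get_obs(); print(t,round(o['clock'],2),np.round(o['eef_pos'],4),'F',np.round(o['force'],1),'w',round(o['width'],4),'g',round(o['grip_force'],1)); return o
E
python3 - <<'E'
from h import *
R=Rz(9.2); x,y=.4973,-.3664
manip.move_straight([.48,-.25,.20],rate=.25)
manip.move_straight([x,y,.15],ori=R,rate=.2); grab('wrist','a1')
print('stop',manip.move_straight([x,y,.040],rate=.1,force_limit=12)); st('down')
if abs(manip.get_obs()['eef_pos'][2]-.04)<.002:
    manip.move_gripper(.030,newtons=26); o=st('grip')
    if o['width']<.0365 and o['width']>.032:
        z=o['eef_pos'][2]
        s=manip.move_straight([x,y,.046],rate=.02,force_limit=20); st('lift %s'%s)
        if not s:
            s=manip.move_straight([x,y,.10],rate=.08,force_limit=20); st('up %s'%s)
            grab('wrist','up'); grab('scene','up_s')
E
```

```text
stop False
down 12.03 [ 0.4979 -0.3667  0.0408] F [ 0.4 -0.1 -0.7] w 0.0871 g 0.0
grip 12.97 [ 0.4977 -0.3671  0.0408] F [-0.9 -3.   2.8] w 0.0339 g 25.9
lift False 13.43 [ 0.4976 -0.3667  0.046 ] F [-0.1 -4.7 -0.9] w 0.034 g 25.9
up False 14.25 [ 0.4967 -0.3659  0.0993] F [-0.5  0.  -3. ] w 0.0342 g 25.9
```

Lifted clean: width 34 mm, so the button is in, and it weighs about 0.23 kg. Next I'll carry it across and feel in with small compliant steps.

```bash
cat > ins.py <<'E'
from h import *
def feel(p, z_end, fmax=9., step=.001, base=None, gain=.00008, zlim=12):
    """step down; yield sideways to lateral force"""
    while p[2]>z_end+1e-5:
        q=p.copy(); q[2]=max(p[2]-step,z_end)
        s=manip.move_straight(q,rate=.012,force_limit=fmax)
        f=manip.get_obs()['force']-base; lat=f.copy(); lat[2]=0
        print(np.round(q,4),s,np.round(f,1),np.round(manip.get_obs()['eef_pos'],4))
        p=q
        if np.hypot(*lat[:2])>1.5: p=p+np.clip(gain*lat,-.0006,.0006)
        if s or f[2]>zlim: print('stopped'); return p,True
    return p,False
E
python3 - <<'E'
from ins import *
R=Rz(-2.1); x,y=.4688,-.0818
manip.move_straight([.48,-.30,.16],rate=.25)
manip.move_straight([.465,-.13,.16],ori=R,rate=.2)
manip.move_straight([x,y,.10],rate=.15)
manip.move_straight([x,y,.064],rate=.05,force_limit=10); manip.sleep(.3); grab('wrist','in1'); grab('scene','in_s')
b=st('above')['force']
p,s=feel(np.array([x,y,.064]),.050,base=b); st('end %s'%s); print(p, b)
E
```

```text
above 17.8 [ 0.4689 -0.0818  0.0642] F [ 0.2  0.3 -2.6] w 0.0341 g 25.9
[ 0.4688 -0.0818  0.063 ] False [ 0.1 -1.3 -0.6] [ 0.4687 -0.0818  0.0629]
[ 0.4688 -0.0818  0.062 ] False [ 0.2 -0.8  0.3] [ 0.4688 -0.0818  0.0619]
[ 0.4688 -0.0818  0.061 ] False [-0.3 -0.2  0.1] [ 0.4688 -0.0818  0.0609]
[ 0.4688 -0.0818  0.06  ] False [ 0.4 -0.8  0.6] [ 0.4687 -0.0818  0.0599]
[ 0.4688 -0.0818  0.059 ] False [-0.8 -0.3  0.7] [ 0.4688 -0.0818  0.0589]
[ 0.4688 -0.0818  0.058 ] False [-0.7 -0.1  0. ] [ 0.4687 -0.0818  0.0579]
[ 0.4688 -0.0818  0.057 ] False [0.2 0.1 0.8] [ 0.4687 -0.0818  0.0569]
[ 0.4688 -0.0818  0.056 ] False [-0.3 -1.  -0.7] [ 0.4687 -0.0818  0.0559]
[ 0.4688 -0.0818  0.055 ] False [-1.4 -0.1  0.2] [ 0.4687 -0.0818  0.0549]
[ 0.4688 -0.0818  0.054 ] False [-0.6 -1.3 -0.6] [ 0.4687 -0.0818  0.0539]
[ 0.4688 -0.0818  0.053 ] False [ 0.  -0.4  0.3] [ 0.4687 -0.0818  0.0529]
[ 0.4688 -0.0818  0.052 ] False [-1.2 -0.9  0.3] [ 0.4688 -0.0818  0.052 ]
[ 0.4688 -0.0818  0.051 ] False [-0.6 -1.5  0.2] [ 0.4689 -0.082   0.051 ]
[ 0.4688 -0.0819  0.05  ] False [-0.5 -2.4 -0.7] [ 0.4689 -0.082   0.05  ]
end False 21.3 [ 0.4689 -0.082   0.05  ] F [-0.2 -2.1 -3.3] w 0.0338 g 25.9
[ 0.46871365 -0.08210847  0.05      ] [ 0.24964822  0.31061053 -2.56020584]
```

The tongue is about 8 mm in with no resistance. Continuing to press home against the ejector.

Run:
```python
from ins import *
b=np.array([.25,.31,-2.56])
p,s=feel(np.array([.46871,-.08215,.050]),.0375,base=b,zlim=13,fmax=10); o=st('end %s'%s); print(p)
```

```text
[ 0.4687 -0.0822  0.049 ] False [ 1.  -1.8 -0.6] [ 0.4689 -0.0821  0.0489]
[ 0.4688 -0.0823  0.048 ] False [ 0.2 -0.5 -1.5] [ 0.4689 -0.0821  0.0479]
[ 0.4688 -0.0823  0.047 ] False [ 0.6  0.3 -0.4] [ 0.4689 -0.0822  0.0469]
[ 0.4688 -0.0823  0.046 ] False [ 0.  -0.1 -1.6] [ 0.4689 -0.0822  0.0459]
[ 0.4688 -0.0823  0.045 ] False [ 0.5 -0.1  2.5] [ 0.469  -0.0823  0.0453]
[ 0.4688 -0.0823  0.044 ] False [0.6 0.2 3.4] [ 0.469  -0.0823  0.0442]
[ 0.4688 -0.0823  0.043 ] False [-0.2  0.6  4. ] [ 0.469  -0.0823  0.0431]
[ 0.4688 -0.0823  0.042 ] False [-0.3 -0.6  4.7] [ 0.4689 -0.0823  0.042 ]
[ 0.4688 -0.0823  0.041 ] False [-0.6 -0.6  5.6] [ 0.4689 -0.0823  0.041 ]
[ 0.4688 -0.0823  0.04  ] False [-0.2 -0.3  5.3] [ 0.469  -0.0823  0.04  ]
[ 0.4688 -0.0823  0.039 ] False [-0.9  0.7  9.9] [ 0.4689 -0.0824  0.0395]
[ 0.4688 -0.0823  0.038 ] False [-2.7  0.2 15.8] [ 0.469  -0.0825  0.0393]
stopped
end True 24.3 [ 0.469  -0.0825  0.0393] F [-2.5  0.6 13.2] w 0.034 g 26.0
[ 0.46857517 -0.08227494  0.038     ]
```

Home: the ejector met at 0.0455 and the hard stop came 6 mm later at 0.0395. I'll release gently while keeping the downward press.

Run:
```python
from ins import *
manip.move_straight([.4687,-.0823,.0375],rate=.01,force_limit=8); st('press')
for w in (.0352,.036,.037,.038,.040,.048,.062):
    manip.move_gripper(w); st(w)
x,y,z=manip.get_obs()['eef_pos']
manip.move_straight([x,y,.06],rate=.05,force_limit=10); st('up')
manip.move_straight([.4687,-.0823,.14],rate=.15)
manip.move_straight([.49,-.13,.20],ori=Rz(0),rate=.2); manip.sleep(.2); c=grab('wrist','end'); st('end')
C=cloud(c);m=(C[...,2]>.0755)&(C[...,2]<.095)&(abs(C[...,0]-.47)<.04)&(abs(C[...,1]+.08)<.04)&(c['z_map']>0)
P=C[m]; print(len(P), cv2.minAreaRect(P[:,:2].astype(np.float32)) , np.percentile(P[:,2],95))
p=project(c,[.469,-.08,.05])[0].astype(int); print(p)
s=grab('scene','end_s')
cv2.imwrite('pics/m4.png',np.hstack([cv2.resize(c['color'][p[1]-50:p[1]+50,p[0]-50:p[0]+50],(400,400)),cv2.resize(s['color'][200:300,220:320],(400,400),interpolation=cv2.INTER_CUBIC)]))
```

```text
press 24.55 [ 0.469  -0.0825  0.0392] F [-3.4  1.  16.4] w 0.0338 g 26.0
0.0352 24.82 [ 0.4689 -0.083   0.0382] F [ 0.3 -3.7  6.2] w 0.0351 g 4.6
0.036 25.03 [ 0.4686 -0.0833  0.0378] F [-0.4 -5.2  3.5] w 0.0363 g 2.8
0.037 25.27 [ 0.4686 -0.0832  0.0376] F [ 1.2 -4.4  2.8] w 0.0372 g 2.5
0.038 25.5 [ 0.4685 -0.0828  0.0375] F [ 0.6 -4.2  3.6] w 0.038 g 2.4
0.04 25.81 [ 0.4686 -0.0823  0.0374] F [ 0.5 -4.9  3.4] w 0.04 g 2.1
0.048 26.3 [ 0.4685 -0.082   0.0373] F [ 0.8  0.2 -0.5] w 0.0481 g 0.0
0.062 26.89 [ 0.4687 -0.0823  0.0375] F [ 0.2 -0.4 -0.7] w 0.0621 g 0.0
up 27.49 [ 0.4687 -0.0823  0.0603] F [ 0.4 -0.2  0. ] w 0.062 g 0.0
end 28.98 [ 0.4892 -0.1295  0.199 ] F [-0.   0.  -0.4] w 0.0614 g 0.0
721 ((0.46842798590660095, -0.0819568783044815), (0.018648192286491394, 0.0402035191655159), 87.97566223144531) 0.08258486579269969
[374 208]
```

View pics/m4.png

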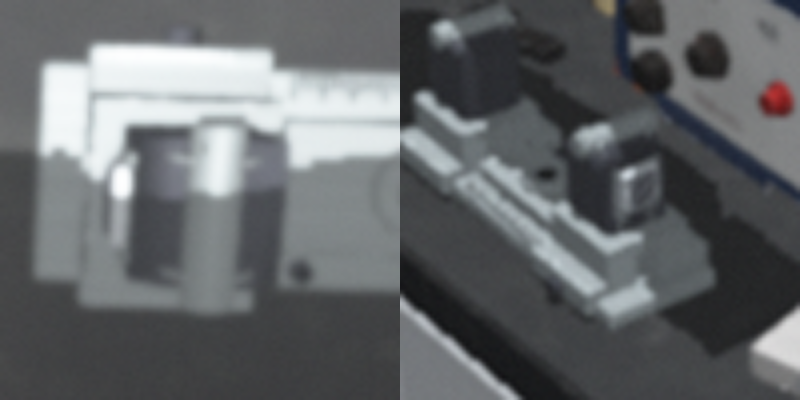

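The picture shows the support seated square, with its button standing out at about (122,200) in the left crop. The roller top is at 0.0826, the same as the latched left support at 0.0824; unlatched it would be about 0.087. Handing in.

```bash
python3 -c "
from workcell import manip
print(manip.sign_off())"
```

```text
the job is handed in; nothing more can be done
None
```

The roller support is clipped into the right-hand carriage, latch caught and button out, and the job was handed in at about 29 s; the loading nose and the bystanders were not touched, and no verdict came back.

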